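# Hand up the tray of setting tools

## Robot

A 6-joint arm with a two-finger parallel gripper is mounted at the origin on the work surface. World frame = base frame: x ahead of the robot, y to its left, z up, the work surface at z = 0. Lengths are in m, angles in degrees, forces in N, time in s.
With the tool pointing down it reaches from about 0.275 to 0.825 m from the base axis. Payload 5.2 kg.
Tool frame: the origin (TCP) lies midway between the tips of the shut fingers; the grasp point (between the pads) lies 19 mm behind it; y points along the fingers, z is the direction in which the jaws open and shut, and the axes are right-handed (so a half turn about y gives the same grasp; the last joint's range is limited). The gripper opens to 93 mm and grips with 3 to 60 N. Pads are 15 mm wide; open, the fingers measure 128 mm over their backs; the gripper's body (75 mm by 188 mm) begins 65 mm behind the grasp point.
Start: joints at [-82.666, 14.817, 87.949, -0, 77.235, -11.62], TCP at [0.179, -0.52, 0.219] pointing down, gripper open.
Joint ranges: [-179.93, 179.93], [-52.35, 119.4], [10.71, 147.94], [-69.91, 249.91], [12.55, 155.21], [-178.61, 178.61]. Speed limits (degrees/s): [147.25, 147.25, 180, 180, 180, 180].

## Interface

Orientations are given as a 3x3 rotation matrix whose columns are the frame's x, y, z axes.
In Python, from bench import env gives the robot as it stands.
- The arm moves only by the tool play_rows, never from a script. Its argument "rows" is a list of rows, each an object with "rotation": the turn, a rotation vector about the tool's x, y, z in degrees, a list of three; "translation": the shift along the tool's x, y, z in mm, a list of three; "jaw": the gripper command: -1 is shut, 1 is fully open, values between are in proportion. A call has 1 to 8 rows; each row shifts and turns the commanded pose from where the row before left it, along the tool's axes as they then stand; what a row does not reach is not made up. A row lasts 1/8 s, in which the tool goes at most 62.5 mm and 10.7 degrees, less where a joint would pass 70% of its speed; a pose out of reach is approached as far as the arm can. A call is refused whole if a number of a shift passes 62.5 or a number of a turn 10.7, either way. A call with a gripper value outside its range is refused whole. The fingers move at their own pace and stop on an object; "newtons" is the grip in N (left out, the last holds). Time passes only in rows, so rows that do not move let the fingers close. It gives the time, the measured TCP pose, the force and the opening at its end, in the units of the state.
- env.observe(): the state, without advancing time (a new reading comes with each control period).
- env.read_camera(name): name is "scene" or "top" or "wrist"; returns a dict with "pixels" (400x640x3 uint8, red, green, blue), "fx", "fy", "cx", "cy" (pixels), "world_from_camera" (4x4, takes a point from camera to world coordinates). Camera axes: x right, y up, looking along -z (the intrinsics and any distortion apply to the point x, -y, -z); pixel columns grow to the right and rows downward; lengths in m; the calibration is good to about 2 mm. A picture is of the moment at which its call begins. There is no depth.
- env.finish_job(): hands the job in, once; it reports no verdict.
The state is a dict: "t": time; "joint_pos": joint angles; "qd": joint speeds; "tau": joint torques, N m; "eef_pos": TCP position; "eef_rot": TCP orientation; "ft_force": force on the tool from outside, world axes, zero at the start; "moment": the same for the moment, N m; "finger_gap": finger opening in m.
Only numpy, scipy, OpenCV 4.12 (cv2) and the standard library are available. Lean on these libraries where they do the work, as an engineer would, in place of code of your own. Each camera call takes 0.05 s, during which the arm holds its last target.

## Task

Take the tray of setting tools by its hand rail, lift it out of the chest and hold it up for me over the chest, its underside at least 5 cm above the chest's rim, level and steady, so that I can take it from you. Keep it level all the way so that every tool and part stays in the tray, and leave the maul, the jar and the edge slicker where they stand. Finish while still holding the tray in the air: do not put it down or let go.

Things in the scene. Friction and masses are not known exactly. Their poses are not given: they have to be found in the camera images.
- tray_rail (a point): centre of the tray's wooden hand rail, the bar over the hand slot in the tray's middle board: 14 mm thick (x), 170 mm long (y), 24 mm high. The point is half-way along it, 12 mm below its top and 100 mm above the tray's underside; x across the tray, y along it, z up. The slot under the rail is 36 mm high, 122 mm long. At the start the rail's top is 167 mm above the bench.
- tray: the plywood tray, origin at the centre of its underside, axes as the rail's: 170 mm wide (x), 300 mm long (y), walls 45 mm high, 8 mm thick, floor 6 mm; a 14 mm board stands along its middle (x = 0) and carries the rail, top 112 mm up. About 0.38 kg empty, 0.95 kg filled. It starts seated in the chest, on ledges 55 mm above the bench, with 4 mm play all round.
- chest: open dark wooden tool chest without its lid, fixed to the bench: 198 mm (x) by 328 mm (y) outside, walls 10 mm thick, 110 mm high to the rim; origin at the centre of its underside, on the bench. The tray sits in it, both long the same way.
- block_center (a point): centre of the bright steel bench block, 50 x 50 x 13 mm, about 0.26 kg, loose in one end compartment of the tray (either end, on the tray's +x side): the tray is heavier at that end and balances about 20 mm from the rail's middle towards it
- tin_center (a point): centre of a closed round rivet tin, 52 mm across, 22 mm high, 0.06 kg, loose in the opposite end compartment
- anvil_center (a point): centre of a small round dished anvil, 30 mm across, 10 mm high, 0.05 kg, loose in the compartment between them
- setter_a_center (a point): middle of a round steel setter, 10 mm across, 115 mm long, 0.065 kg, lying loose along the tray on its -x side (it rolls if the tray tips)
- setter_b_center (a point): middle of the second setter, 105 mm long, otherwise alike, on the same side
- setter_c_center (a point): middle of the third setter, 110 mm long, otherwise alike, on the same side
- maul_center (a point): a maul standing on its white head (60 mm across) with the wooden handle up, 176 mm high, beside the +y end of the chest; the point is 88 mm up. Not to be disturbed
- jar_center (a point): a closed jar, 56 mm across, 70 mm high, standing beside the -y end of the chest; the point is 35 mm up. Not to be disturbed
- slicker_center (a point): a turned wooden edge slicker, 38 mm across, 60 mm high, standing beside the -y end of the chest; the point is 30 mm up. Not to be disturbed

How it is judged (in metres and radians):
At the end, for the whole second after the job is handed in: For the last second only the fingers carry the tray (force over 3 N): underside 40 mm or more above the rim, centre within 70 mm of over the chest's, tilt under 4 degrees, at rest (20 mm/s, 0.1 rad/s), not touching chest or bystanders, all six parts still inside (height (world z) of tray above 0.15 m and horizontal distance between tray and chest below 0.07 m and angle between tray's own z axis and vertical below 0.07 rad and linear speed of tray below 0.02 m/s and angular speed of tray below 0.1 rad/s and contact force between the fingers and tray above 3 N and contact force between tray and chest below 0.2 N and contact force between tray and maul below 0.2 N and contact force between tray and jar below 0.2 N and contact force between tray and slicker below 0.2 N and x of block_center in the frame of tray_rail between -0.077 and 0.077 m and y of block_center in the frame of tray_rail between -0.142 and 0.142 m and z of block_center in the frame of tray_rail between -0.1 and -0.055 m and x of tin_center in the frame of tray_rail between -0.077 and 0.077 m and y of tin_center in the frame of tray_rail between -0.142 and 0.142 m and z of tin_center in the frame of tray_rail between -0.1 and -0.055 m and x of anvil_center in the frame of tray_rail between -0.077 and 0.077 m and y of anvil_center in the frame of tray_rail between -0.142 and 0.142 m and z of anvil_center in the frame of tray_rail between -0.1 and -0.055 m and x of setter_a_center in the frame of tray_rail between -0.077 and 0.077 m and y of setter_a_center in the frame of tray_rail between -0.142 and 0.142 m and z of setter_a_center in the frame of tray_rail between -0.1 and -0.055 m and x of setter_b_center in the frame of tray_rail between -0.077 and 0.077 m and y of setter_b_center in the frame of tray_rail between -0.142 and 0.142 m and z of setter_b_center in the frame of tray_rail between -0.1 and -0.055 m and x of setter_c_center in the frame of tray_rail between -0.077 and 0.077 m and y of setter_c_center in the frame of tray_rail between -0.142 and 0.142 m and z of setter_c_center in the frame of tray_rail between -0.1 and -0.055 m); the arm keeps its last pose, push and grip.
It fails at once if the tray is tipped more than 10 degrees (angle between tray's own z axis and vertical above 0.175 rad).
It fails at once if a tool or part leaves the tray (not (x of block_center in the frame of tray_rail between -0.077 and 0.077 m and y of block_center in the frame of tray_rail between -0.142 and 0.142 m and z of block_center in the frame of tray_rail between -0.1 and -0.055 m) or not (x of tin_center in the frame of tray_rail between -0.077 and 0.077 m and y of tin_center in the frame of tray_rail between -0.142 and 0.142 m and z of tin_center in the frame of tray_rail between -0.1 and -0.055 m) or not (x of anvil_center in the frame of tray_rail between -0.077 and 0.077 m and y of anvil_center in the frame of tray_rail between -0.142 and 0.142 m and z of anvil_center in the frame of tray_rail between -0.1 and -0.055 m) or not (x of setter_a_center in the frame of tray_rail between -0.077 and 0.077 m and y of setter_a_center in the frame of tray_rail between -0.142 and 0.142 m and z of setter_a_center in the frame of tray_rail between -0.1 and -0.055 m) or not (x of setter_b_center in the frame of tray_rail between -0.077 and 0.077 m and y of setter_b_center in the frame of tray_rail between -0.142 and 0.142 m and z of setter_b_center in the frame of tray_rail between -0.1 and -0.055 m) or not (x of setter_c_center in the frame of tray_rail between -0.077 and 0.077 m and y of setter_c_center in the frame of tray_rail between -0.142 and 0.142 m and z of setter_c_center in the frame of tray_rail between -0.1 and -0.055 m)).
It fails at once if the maul is moved more than 20 mm or knocked over (distance of maul_center from where it was at the start of the episode above 0.02 m or angle between maul_center's own z axis and vertical above 0.35 rad).
It fails at once if the jar is moved more than 20 mm or knocked over (distance of jar_center from where it was at the start of the episode above 0.02 m or angle between jar_center's own z axis and vertical above 0.35 rad).
It fails at once if the edge slicker is moved more than 20 mm or knocked over (distance of slicker_center from where it was at the start of the episode above 0.02 m or angle between slicker_center's own z axis and vertical above 0.35 rad).
It also fails if it takes over 32 s, if anything falls off the work surface, if the arm or the gripper's body presses on something with over 40 N, if the wrist force passes 120 N, or if a joint passes its speed limit or range.

## Working session

There is one attempt and no reset: what is moved stays moved. The work goes in short steps, Python scripts to look and compute and a tool call to move; the robot and the scene stay as the last step left them, time stands still between calls to the robot, and variables do not carry over. Pictures are saved under pics/ and viewed, and the job is handed in when it is done.

Besides the shell and the picture viewer there is one more tool, called after ">>>" as a command line: name --argument value ..., lists and objects as JSON in quotes. play_rows: Moves the arm, as the interface text tells. Its arguments: {"type":"object","properties":{"rows":{"type":"array","items":{"type":"object","properties":{"rotation":{"type":"array","items":{"type":"number"}},"translation":{"type":"array","items":{"type":"number"}},"jaw":{"type":"number"}}}},"newtons":{"type":"number"}},"required":["rows"]}

```bash
mkdir -p pics; ls
python3 - <<'E'
from bench import env
import cv2,numpy as np
np.set_printoptions(precision=4,suppress=True)
for n in ["scene","top"]:
    c=env.read_camera(n); cv2.imwrite(f"pics/{n}0.png",c["pixels"][:,:,::-1])
    print(n,c["fx"],c["fy"],c["cx"],c["cy"],c["world_from_camera"],[k for k in c])
s=env.observe()
for k in s: print(k,np.array(s[k]))
E
```

```text
pics
scene 419.50680764634853 419.50680764634853 320.5406933581693 202.60086282302177 [[-0.9005 -0.3146  0.3001  0.8397]
 [ 0.4348 -0.6591  0.6136  0.5726]
 [ 0.0048  0.6831  0.7304  0.7482]
 [ 0.      0.      0.      1.    ]] ['pixels', 'fx', 'fy', 'cx', 'cy', 'world_from_camera']
top 373.6254521896287 373.6254521896287 322.6648326479606 207.39168644822274 [[ 0.0008  0.9914 -0.1309  0.4554]
 [-0.9996  0.0044  0.0267  0.0438]
 [ 0.0271  0.1308  0.991   0.8846]
 [ 0.      0.      0.      1.    ]] ['pixels', 'fx', 'fy', 'cx', 'cy', 'world_from_camera']
t 0.1
joint_pos [-82.6656  14.8552  88.0041   0.0008  77.2336 -11.6208]
qd [-0.0424 -0.1183 -0.1236 -0.0017 -0.0305 -0.0186]
tau [  0.0025 -43.8213 -28.4642   0.0722   0.0363  -0.0001]
eef_pos [ 0.1786 -0.5197  0.2179]
eef_rot [[-0.9458 -0.0002  0.3248]
 [-0.3248  0.0016 -0.9458]
 [-0.0003 -1.     -0.0016]]
ft_force [-0.6372  0.0594 -0.0709]
moment [ 0.0058  0.0315 -0.0379]
finger_gap 0.0929648113302537
```

View pics/scene0.png

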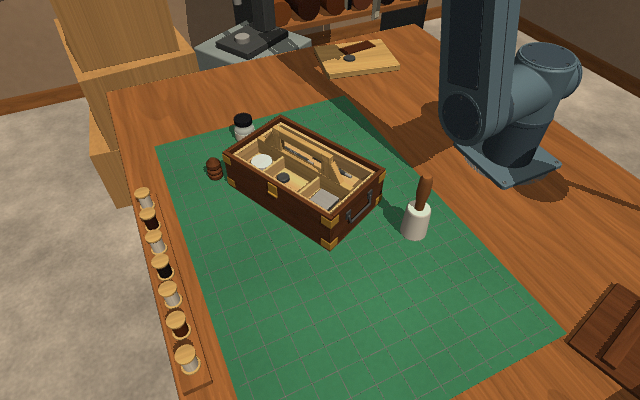

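View pics/top0.png

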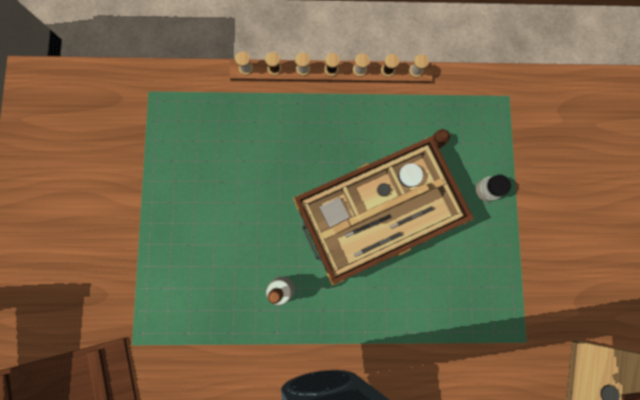

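The top view shows the chest at about (383,208), turned about 25°. The block sits at its left (maul, +y) end at (333,211) and the tin at (411,174). Next I'll zoom in for the rim and rail pixels.

Run:
```python
import cv2
a=cv2.imread("pics/top0.png")[125:295,285:485]; cv2.imwrite("pics/topz.png",cv2.resize(a,None,fx=4,fy=3.5*4/3.5*0.88,interpolation=cv2.INTER_CUBIC)[:600] if 0 else cv2.resize(a,None,fx=3.5,fy=3.5,interpolation=cv2.INTER_CUBIC))
a=cv2.imread("pics/scene0.png")[105:255,210:400]; cv2.imwrite("pics/scenez.png",cv2.resize(a,None,fx=4,fy=4,interpolation=cv2.INTER_CUBIC))
```

```text
(no output)
```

View pics/topz.png

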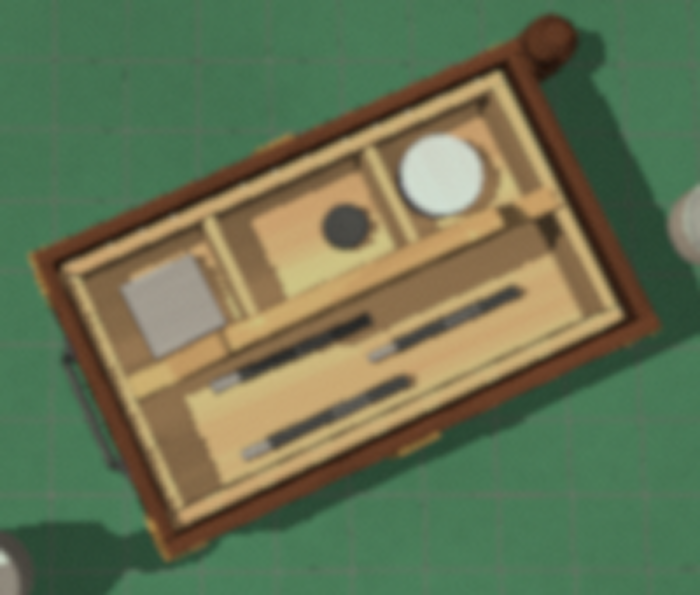

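View pics/scenez.png

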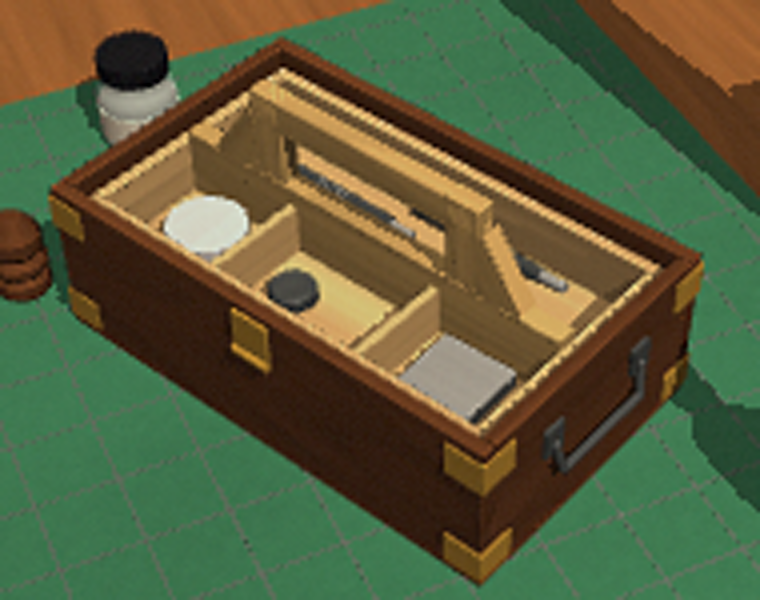

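```bash
cat > h.py <<'E'
import numpy as np,cv2
def proj(c,P):
    W=np.linalg.inv(c["world_from_camera"]); p=np.atleast_2d(P)@W[:3,:3].T+W[:3,3]
    return np.c_[c["cx"]+c["fx"]*p[:,0]/-p[:,2], c["cy"]-c["fy"]*p[:,1]/-p[:,2]]
def back(c,uv,z):
    M=c["world_from_camera"]; d=M[:3,:3]@np.array([(uv[0]-c["cx"])/c["fx"],-(uv[1]-c["cy"])/c["fy"],-1]); o=M[:3,3]
    return o+d*(z-o[2])/d[2]
E
python3 - <<'E'
from bench import env
from h import *
from scipy.optimize import least_squares
np.set_printoptions(precision=4,suppress=True)
T=env.read_camera("top");S=env.read_camera("scene")
t=np.array([(37,255),(168,557),(658,325),(525,40)])/3.5+[285,125]
s=np.array([(487,455),(702,260),(283,42),(52,188)])/4+[210,105]
# order: +y+x, +y-x, -y-x, -y+x
L=np.array([(.099,.164),(-.099,.164),(-.099,-.164),(.099,-.164)])
def pts(q,L,z):
    a=q[2];R=np.array([[np.cos(a),-np.sin(a)],[np.sin(a),np.cos(a)]]); return np.c_[L@R.T+q[:2],np.full(len(L),z)]
q0=[.45,-.1,0.4]
for name,fs in dict(top=[(T,t)],scene=[(S,s)],both=[(T,t),(S,s)]).items():
    r=least_squares(lambda q:np.concatenate([(proj(c,pts(q,L,.11))-u).ravel() for c,u in fs]),q0)
    print(name,r.x,np.degrees(r.x[2]),r.cost); print(r.fun.reshape(-1,2))
q=r.x
for n,c,z,o in (("top",T,3.5,(285,125)),("scene",S,4,(210,105))):
    im=cv2.imread(f"pics/{'topz' if n=='top' else 'scenez'}.png")
    for LL,h in ((L,.11),(np.array([(.007,.085),(-.007,.085),(-.007,-.085),(.007,-.085)]),.167),(np.array([(.007,.02),(-.007,.02)]),.167),(np.array([(.085,.15),(-.085,.15),(-.085,-.15),(.085,-.15)]),.10)):
        p=(proj(c,pts(q,LL,h))-o)*z; cv2.polylines(im,[p.astype(int)],True,(255,0,255),1)
    cv2.imwrite(f"pics/{n}fit.png",im)
print("grasp",pts(q,np.array([(0,.02),(0,0)]),.155))
E
```

```text
top [ 0.5571 -0.1081  0.4234] 24.26161112603989 5.5617896096597645
[[-1.1203 -1.1256]
 [ 0.4883  0.27  ]
 [ 2.0788  1.241 ]
 [-1.4761 -0.4997]]
scene [ 0.5564 -0.1009  0.427 ] 24.464676439528283 3.183019767222966
[[-0.245   1.4134]
 [ 0.991  -0.916 ]
 [-0.1199 -1.4371]
 [-0.6311 -0.0963]]
both [ 0.5563 -0.1058  0.4248] 24.336989393302247 16.541592430649047
[[-2.2555 -0.6334]
 [-0.5523  0.7456]
 [ 1.0115  1.4999]
 [-2.629  -0.2147]
 [-1.4798 -0.2039]
 [-0.1137 -2.1136]
 [-0.6219 -2.4664]
 [-1.1277 -1.4318]]
grasp [[ 0.548  -0.0875  0.155 ]
 [ 0.5563 -0.1058  0.155 ]]
```

View pics/topfit.png

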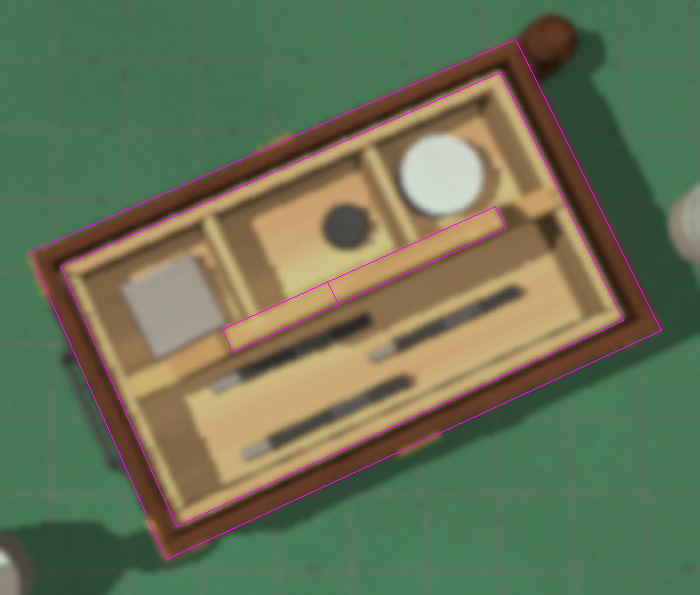

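View pics/scenefit.png

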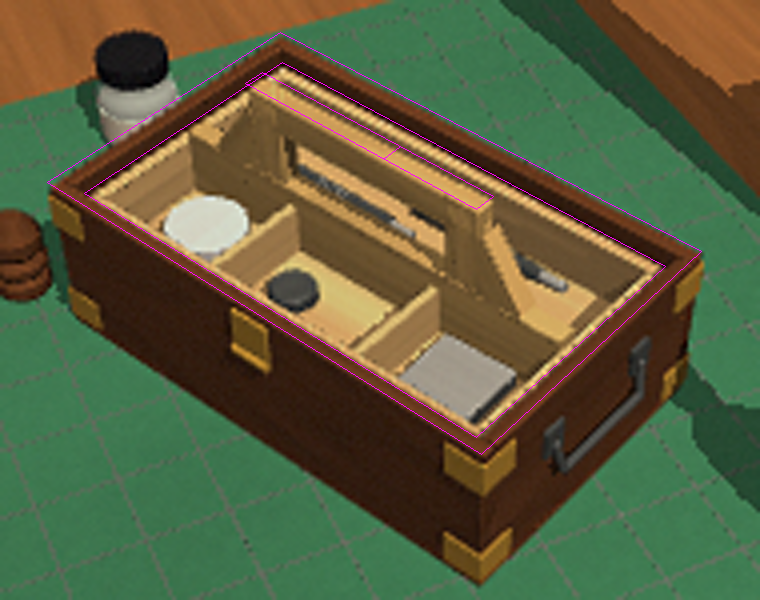

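Both fits agree within a few mm: the rail centre is near (0.556, -0.105) and the tray yaw is about 24.3°. Now I'll work out the approach.

Run:
```python
from bench import env
from h import *
s=env.observe(); R=np.array(s["eef_rot"]); p=np.array(s["eef_pos"])
phi=np.arctan2(R[1,2],R[0,2]); print(np.degrees(phi))
d=(np.array([.548,-.088,.25])-p)*1000/12; turn=(24.3-np.degrees(phi))/12; print(turn)
for k in range(12):
    a=phi+np.radians(turn*k); print(k,round(d[0]*np.sin(a)-d[1]*np.cos(a),1),round(-d[2],1),round(d[0]*np.cos(a)+d[1]*np.sin(a),1))
```

```text
-71.0478954088589
7.945657950738242
0 -40.8 -2.7 -24.0
1 -43.7 -2.7 -18.2
2 -45.8 -2.7 -11.9
3 -47.0 -2.7 -5.5
4 -47.3 -2.7 1.1
5 -46.7 -2.7 7.6
6 -45.2 -2.7 14.0
7 -42.9 -2.7 20.1
8 -39.7 -2.7 25.8
9 -35.7 -2.7 31.1
10 -31.1 -2.7 35.7
11 -25.9 -2.7 39.7
```

>>> play_rows --rows '[{"translation": [-41, -5, -24], "rotation": [0, -8, 0], "jaw": 1}, {"translation": [-44, -5, -18], "rotation": [0, -8, 0], "jaw": 1}, {"translation": [-46, -5, -12], "rotation": [0, -8, 0], "jaw": 1}, {"translation": [-47, -5, -5], "rotation": [0, -8, 0], "jaw": 1}, {"translation": [-47, -4, 1], "rotation": [0, -8, 0], "jaw": 1}, {"translation": [-47, -4, 8], "rotation": [0, -8, 0], "jaw": 1}, {"translation": [-45, -2, 14], "rotation": [0, -8, 0], "jaw": 1}, {"translation": [-43, -2, 20], "rotation": [0, -8, 0], "jaw": 1}]' --newtons 50

```text
t: 1.2
eef_pos: [0.4258, -0.2307, 0.2507]
eef_rot: [[-0.118, 0.0, 0.993], [-0.993, -0.0, -0.118], [0.0, -1.0, 0.0]]
ft_force: [-0.0, -0.6, 0.5]
finger_gap: 0.0931
```

>>> play_rows --rows '[{"translation": [-39, 0, 26], "rotation": [0, -7.8, 0], "jaw": 1}, {"translation": [-35, 0, 31], "rotation": [0, -7.8, 0], "jaw": 1}, {"translation": [-30, 0, 36], "rotation": [0, -7.8, 0], "jaw": 1}, {"translation": [-26, 0, 39], "rotation": [0, -7.7, 0], "jaw": 1}, {"translation": [0, 0, 0], "rotation": [0, 0, 0], "jaw": 1}]'

```text
t: 1.82
eef_pos: [0.5485, -0.0876, 0.2501]
eef_rot: [[0.412, -0.0, 0.911], [-0.911, 0.001, 0.412], [-0.001, -1.0, 0.0]]
ft_force: [-0.1, 0.6, 0.9]
finger_gap: 0.0927
```

Run:
```python
from bench import env
from h import *
np.set_printoptions(precision=4,suppress=True)
s=env.observe();print(s["t"],s["eef_pos"],np.degrees(np.arctan2(s["eef_rot"][1][2],s["eef_rot"][0][2])),s["joint_pos"],s["ft_force"],s["moment"])
c=env.read_camera("wrist");cv2.imwrite("pics/w1.png",c["pixels"][:,:,::-1]);print(c["world_from_camera"])
c2=env.read_camera("top");cv2.imwrite("pics/t1.png",c2["pixels"][:,:,::-1])
```

```text
1.825 [ 0.5485 -0.0876  0.2501] 24.329360343271492 [-20.6061  14.3239  84.185    0.0419  81.5285 -44.9417] [-0.093   0.6185  0.9216] [-0.0243 -0.0913 -0.0174]
[[ 0.9109 -0.3973 -0.1112  0.5179]
 [ 0.4126  0.8768  0.2469 -0.0199]
 [-0.0006 -0.2708  0.9626  0.4171]
 [ 0.      0.      0.      1.    ]]
```

View pics/w1.png

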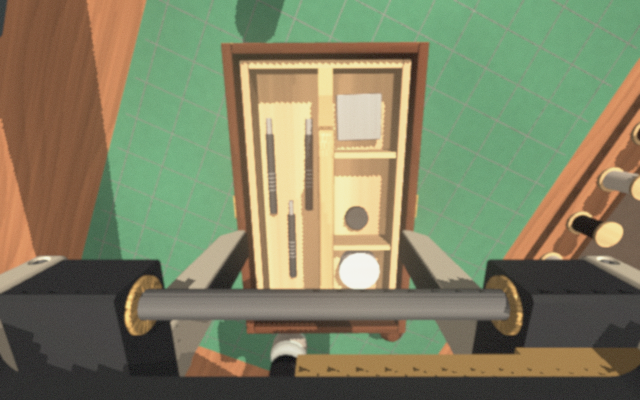

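Run:
```python
import cv2
a=cv2.imread("pics/w1.png")[30:290,215:440]; cv2.imwrite("pics/w1z.png",cv2.resize(a[:150],None,fx=3.5,fy=3.5,interpolation=cv2.INTER_CUBIC))
```

```text
(no output)
```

View pics/w1z.png

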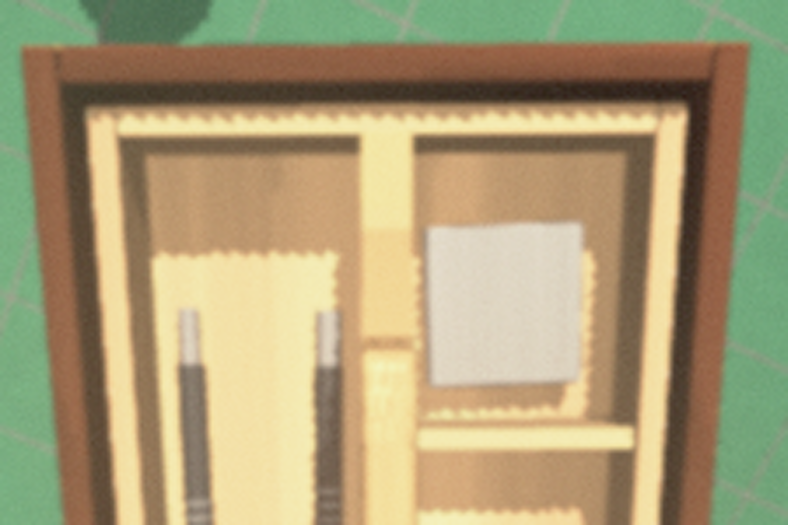

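Run:
```python
from bench import env
from h import *
np.set_printoptions(precision=4,suppress=True)
c=env.read_camera("wrist")
z=lambda u,v:(u/3.5+215,v/3.5+30)
a=np.radians(24.33);ex=np.array([np.cos(a),np.sin(a)]);ey=np.array([-np.sin(a),np.cos(a)])
q=np.array([.5563,-.1058])
def rep(n,uv,h):
    P=back(c,uv,h);d=P[:2]-q;print(n,P,"tray xy mm",1000*np.array([d@ex,d@ey]))
rep("railendL",z(362,345),.167);rep("railendR",z(413,345),.167)
rep("rail low L",(320,230),.167);rep("rail low R",(333,230),.167)
rep("trayL",z(86,105),.10);rep("trayR",z(688,103),.10)
rep("chestL",z(22,45),.11);rep("chestR",z(748,45),.11)
rep("block",z(505,303),.074);rep("tin",(359,270),.083);rep("anvil",(356,217),.071)
for n,x,y in(("sa",270,166),("sb",309,165),("sc",292,239)):rep(n,(x,y),.066)
```

```text
railendL [ 0.5166 -0.0323  0.167 ] tray xy mm [-5.8795 83.2949]
railendR [ 0.5277 -0.0274  0.167 ] tray xy mm [ 6.2253 83.2488]
rail low L [ 0.5544 -0.1142  0.167 ] tray xy mm [-5.1997 -6.914 ]
rail low R [ 0.5653 -0.1094  0.167 ] tray xy mm [ 6.6861 -6.9515]
trayL [ 0.4184 -0.0065  0.1   ] tray xy mm [-84.8017 147.273 ]
trayR [0.5739 0.0636 0.1   ] tray xy mm [ 85.7693 147.0786]
chestL [ 0.4006 -0.0001  0.11  ] tray xy mm [-98.2902 160.4969]
chestR [0.5799 0.0801 0.11  ] tray xy mm [ 98.1195 159.6586]
block [ 0.5532 -0.0053  0.074 ] tray xy mm [38.5974 92.7924]
tin [ 0.6343 -0.1747  0.083 ] tray xy mm [ 42.7167 -94.9548]
anvil [ 0.6028 -0.1154  0.071 ] tray xy mm [ 38.3993 -27.8913]
sa [ 0.4809 -0.1006  0.066 ] tray xy mm [-66.5498  35.7842]
sb [ 0.5234 -0.0803  0.066 ] tray xy mm [-19.4409  36.8295]
sc [ 0.5415 -0.1778  0.066 ] tray xy mm [-43.1147 -59.4849]
```

>>> play_rows --rows '[{"translation": [1, 15, 0], "jaw": 1, "rotation": [0, 0, 0]}, {"translation": [1, 20, 0], "jaw": 1, "rotation": [0, 0, 0]}, {"translation": [0, 20, 0], "jaw": 1, "rotation": [0, 0, 0]}, {"translation": [0, 20, 0], "jaw": 1, "rotation": [0, 0, 0]}, {"translation": [0, 20, 0], "jaw": 1, "rotation": [0, 0, 0]}, {"translation": [0, 14, 0], "jaw": 1, "rotation": [0, 0, 0]}, {"translation": [0, 5, 0], "jaw": 1, "rotation": [0, 0, 0]}, {"translation": [0, 0, 0], "jaw": 1, "rotation": [0, 0, 0]}]'

```text
t: 2.98
eef_pos: [0.5481, -0.0923, 0.1366]
eef_rot: [[0.407, -0.0, 0.913], [-0.913, 0.0, 0.407], [-0.0, -1.0, -0.0]]
ft_force: [0.3, -0.4, 0.6]
finger_gap: 0.093
```

Run:
```python
from bench import env
from h import *
np.set_printoptions(precision=4,suppress=True)
s=env.observe();print(s["t"],s["eef_pos"],s["eef_rot"],s["ft_force"],s["moment"])
c=env.read_camera("wrist");cv2.imwrite("pics/w2.png",c["pixels"][:,:,::-1])
c=env.read_camera("scene");cv2.imwrite("pics/s2.png",cv2.resize(c["pixels"][60:260,180:440,::-1],None,fx=3,fy=3))
```

```text
2.975 [ 0.5481 -0.0923  0.1366] [[ 0.4071 -0.0002  0.9134]
 [-0.9134  0.0001  0.4071]
 [-0.0001 -1.     -0.0002]] [ 0.3026 -0.4442  0.584 ] [-0.047  -0.1358  0.0349]
```

View pics/w2.png

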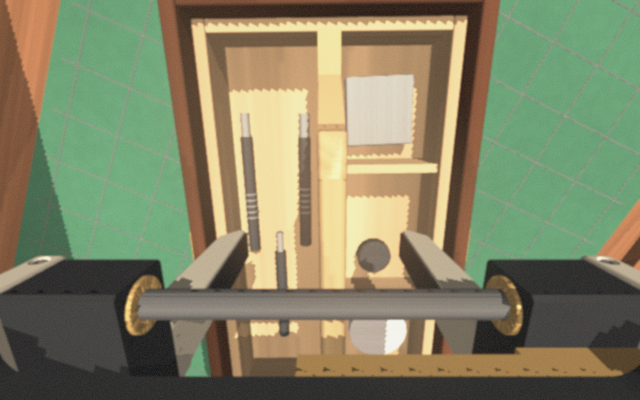

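View pics/s2.png

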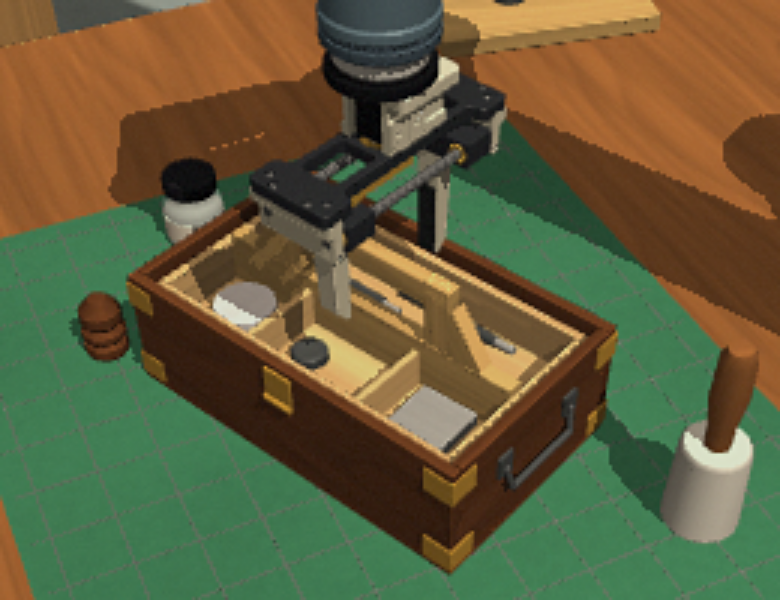

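Run:
```python
from bench import env
from h import *
np.set_printoptions(precision=4,suppress=True)
im=cv2.imread("pics/w2.png");cv2.imwrite("pics/w2z.png",cv2.resize(im[100:290,230:420],None,fx=3,fy=3,interpolation=cv2.INTER_CUBIC))
s=env.observe();p=np.array(s["eef_pos"]);R=np.array(s["eef_rot"]);print(s["t"],p,np.degrees(np.arctan2(R[1,2],R[0,2])),s["joint_pos"])
c=env.read_camera("wrist");print(c["cx"],c["cy"],c["fx"])
for uv in((319,131),(345,131),(320,280),(346,280)):
    P=back(c,uv,.167);print(P,1000*R.T@(P-p))
s=env.observe();print(s["t"],s["eef_pos"])
```

```text
3.075 [ 0.5486 -0.0922  0.1373] 24.045096805999293 [-21.032   19.2607  93.7692   0.0003  66.8987 -45.0772]
323.3066630207632 199.41125441532452 292.87851798831724
[ 0.5189 -0.0308  0.167 ] [-68.1558 -29.7495  -2.0464]
[ 0.5298 -0.026   0.167 ] [-68.1639 -29.739    9.8236]
[ 0.5504 -0.1007  0.167 ] [  8.5209 -29.6819  -1.7728]
[ 0.5629 -0.0951  0.167 ] [  8.5132 -29.6698  11.9525]
3.125 [ 0.5487 -0.0922  0.1374]
```

View pics/w2z.png

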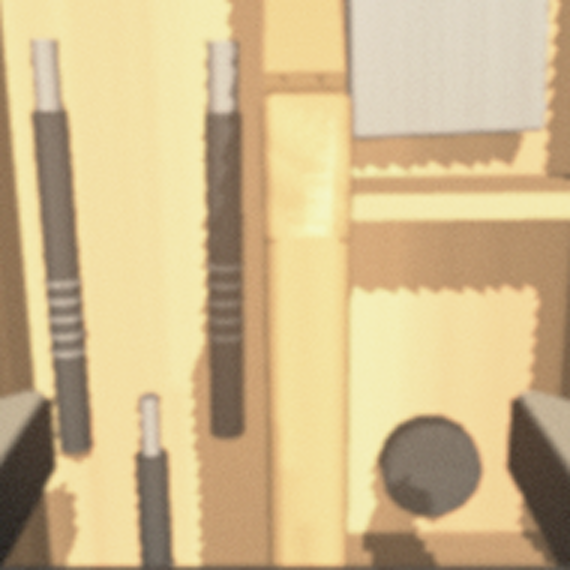

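>>> play_rows --rows '[{"translation": [-3, 1.5, 4], "jaw": 1, "rotation": [0, -0.5, 0]}, {"translation": [0, 0, 0], "jaw": 1, "rotation": [0, 0, 0]}, {"translation": [0, 0, 0], "jaw": 1, "rotation": [0, 0, 0]}]'

```text
t: 3.5
eef_pos: [0.5507, -0.0874, 0.1353]
eef_rot: [[0.416, 0.0, 0.909], [-0.909, -0.0, 0.416], [0.0, -1.0, 0.0]]
ft_force: [0.8, -0.7, -0.2]
finger_gap: 0.093
```

Run:
```python
from bench import env
from h import *
np.set_printoptions(precision=4,suppress=True)
s=env.observe();p=np.array(s["eef_pos"]);R=np.array(s["eef_rot"]);print(s["t"],p,np.degrees(np.arctan2(R[1,2],R[0,2])),s["qd"])
c=env.read_camera("wrist");im=c["pixels"][:,:,::-1];cv2.imwrite("pics/w3z.png",cv2.resize(im[100:290,230:420],None,fx=3,fy=3,interpolation=cv2.INTER_CUBIC))
```

```text
3.5 [ 0.5507 -0.0874  0.1353] 24.575528039788683 [-0.1272 -0.0148  0.0755  0.073   0.0407 -0.0047]
```

View pics/w3z.png

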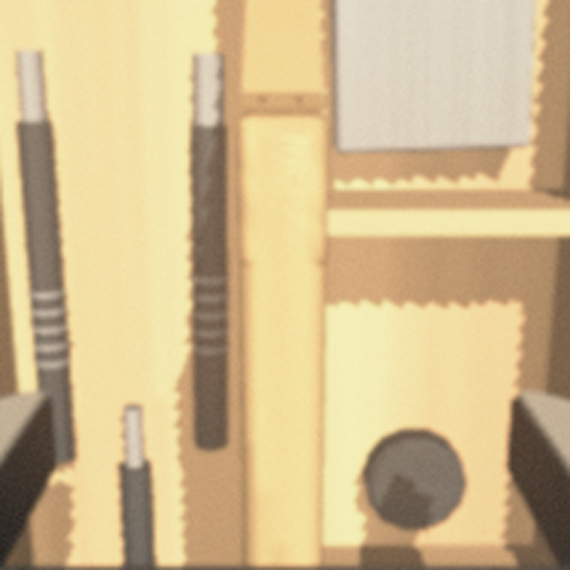

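The rail (mid column about 285 in the zoom) is now centred between the fingers (about 280), so I'll close the gripper.

>>> play_rows --rows '[{"translation": [0, 0, 0], "jaw": -1, "rotation": [0, 0, 0]}, {"translation": [0, 0, 0], "jaw": -1, "rotation": [0, 0, 0]}, {"translation": [0, 0, 0], "jaw": -1, "rotation": [0, 0, 0]}, {"translation": [0, 0, 0], "jaw": -1, "rotation": [0, 0, 0]}, {"translation": [0, 0, 0], "jaw": -1, "rotation": [0, 0, 0]}, {"translation": [0, 0, 0], "jaw": -1, "rotation": [0, 0, 0]}, {"translation": [0, 0, 0], "jaw": -1, "rotation": [0, 0, 0]}, {"translation": [0, 0, 0], "jaw": -1, "rotation": [0, 0, 0]}]' --newtons 60

```text
t: 4.55
eef_pos: [0.5506, -0.0876, 0.1351]
eef_rot: [[0.416, 0.0, 0.91], [-0.91, 0.0, 0.416], [-0.0, -1.0, 0.0]]
ft_force: [-1.1, -0.1, 0.9]
finger_gap: 0.0179
```

Run:
```python
from bench import env
from h import *
np.set_printoptions(precision=4,suppress=True)
s=env.observe();p=np.array(s["eef_pos"]);R=np.array(s["eef_rot"]);print(s["t"],p,np.degrees(np.arctan2(R[1,2],R[0,2])),s["finger_gap"],s["ft_force"],s["moment"])
```

```text
4.55 [ 0.5506 -0.0876  0.1351] 24.552432326879078 0.01786458773478148 [-1.123  -0.1208  0.8691] [-0.0673 -0.0904  0.0333]
```

>>> play_rows --rows '[{"translation": [0, 0, 0], "jaw": -1, "rotation": [0, 0, 0]}, {"translation": [0, 0, 0], "jaw": -1, "rotation": [0, 0, 0]}, {"translation": [0, 0, 0], "jaw": -1, "rotation": [0, 0, 0]}]'

```text
t: 4.92
eef_pos: [0.5508, -0.0876, 0.1352]
eef_rot: [[0.416, 0.0, 0.91], [-0.91, 0.0, 0.416], [0.0, -1.0, 0.0]]
ft_force: [1.2, 0.3, -1.8]
finger_gap: 0.0136
```

Run:
```python
from bench import env
from h import *
np.set_printoptions(precision=4,suppress=True)
s=env.observe();p=np.array(s["eef_pos"]);print(s["t"],p,s["finger_gap"],s["ft_force"],s["moment"])
```

```text
4.925 [ 0.5508 -0.0876  0.1352] 0.01357670521526885 [ 1.196   0.2961 -1.8233] [ 0.0974 -0.3481  0.0913]
```

Gripped, with a gap of 13.6 mm. Next comes a slow trial lift of 6 mm.

>>> play_rows --rows '[{"translation": [0, -1, 0], "jaw": -1, "rotation": [0, 0, 0]}, {"translation": [0, -1, 0], "jaw": -1, "rotation": [0, 0, 0]}, {"translation": [0, -2, 0], "jaw": -1, "rotation": [0, 0, 0]}, {"translation": [0, -2, 0], "jaw": -1, "rotation": [0, 0, 0]}, {"translation": [0, 0, 0], "jaw": -1, "rotation": [0, 0, 0]}, {"translation": [0, 0, 0], "jaw": -1, "rotation": [0, 0, 0]}]'

```text
t: 5.68
eef_pos: [0.5505, -0.0876, 0.1411]
eef_rot: [[0.415, -0.0, 0.91], [-0.91, 0.0, 0.415], [-0.0, -1.0, -0.0]]
ft_force: [0.0, 0.7, -9.1]
finger_gap: 0.0135
```

Run:
```python
from bench import env
from h import *
np.set_printoptions(precision=4,suppress=True)
s=env.observe();p=np.array(s["eef_pos"]);R=np.array(s["eef_rot"]);print(s["t"],p,s["finger_gap"],s["ft_force"],s["moment"],R.T@s["moment"])
c=env.read_camera("wrist");cv2.imwrite("pics/w4.png",c["pixels"][:,:,::-1])
c=env.read_camera("scene");cv2.imwrite("pics/s4.png",cv2.resize(c["pixels"][60:260,180:440,::-1],None,fx=3,fy=3))
s=env.observe();print(s["ft_force"],R.T@s["moment"])
```

```text
5.675 [ 0.5505 -0.0876  0.1411] 0.013490387203969037 [ 0.038   0.6972 -9.0551] [-0.0139 -0.0799  0.0261] [ 0.0669 -0.0261 -0.0459]
[ 0.3738 -0.1143 -8.5513] [ 0.1043 -0.0071 -0.042 ]
```

View pics/w4.png

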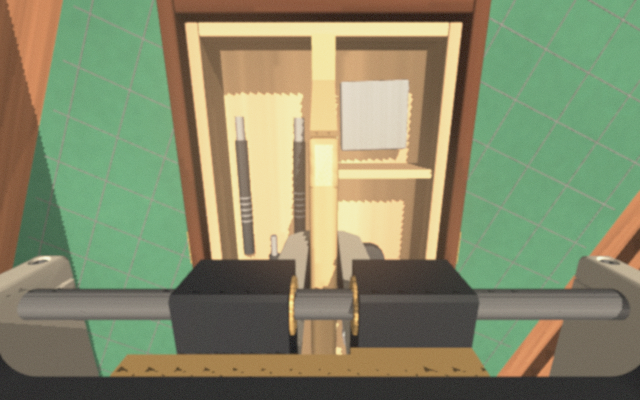

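View pics/s4.png

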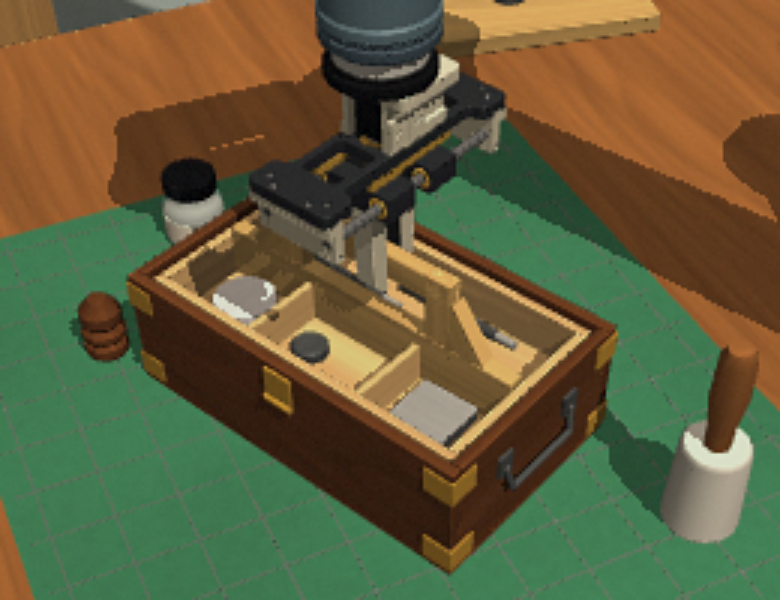

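The tray is clear and level: the force reads about 9 N, the moments are small, and all parts are in place. I'll keep lifting gently.

>>> play_rows --rows '[{"translation": [0, -2, 0], "jaw": -1, "rotation": [0, 0, 0]}, {"translation": [0, -4, 0], "jaw": -1, "rotation": [0, 0, 0]}, {"translation": [0, -5, 0], "jaw": -1, "rotation": [0, 0, 0]}, {"translation": [0, -6, 0], "jaw": -1, "rotation": [0, 0, 0]}, {"translation": [0, -6, 0], "jaw": -1, "rotation": [0, 0, 0]}, {"translation": [0, -6, 0], "jaw": -1, "rotation": [0, 0, 0]}, {"translation": [0, -4, 0], "jaw": -1, "rotation": [0, 0, 0]}, {"translation": [0, -2, 0], "jaw": -1, "rotation": [0, 0, 0]}]'

```text
t: 6.78
eef_pos: [0.5507, -0.0876, 0.1765]
eef_rot: [[0.416, 0.0, 0.91], [-0.91, -0.0, 0.416], [0.0, -1.0, 0.0]]
ft_force: [0.5, -0.3, -10.0]
finger_gap: 0.0136
```

Run:
```python
from bench import env
from h import *
np.set_printoptions(precision=4,suppress=True)
s=env.observe();R=np.array(s["eef_rot"]);print(s["t"],s["eef_pos"],s["finger_gap"],s["ft_force"],R.T@s["moment"])
c=env.read_camera("wrist");cv2.imwrite("pics/w5.png",c["pixels"][:,:,::-1])
c=env.read_camera("scene");cv2.imwrite("pics/s5.png",cv2.resize(c["pixels"][60:260,180:440,::-1],None,fx=3,fy=3))
```

```text
6.775 [ 0.5507 -0.0876  0.1765] 0.013555762500182294 [  0.4848  -0.3218 -10.0327] [ 0.0338  0.0064 -0.0698]
```

View pics/w5.png

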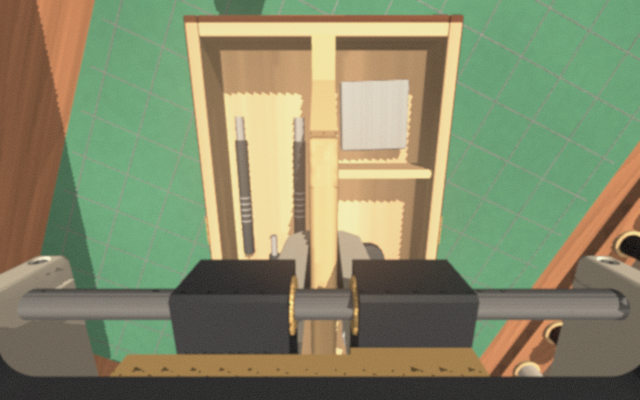

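View pics/s5.png

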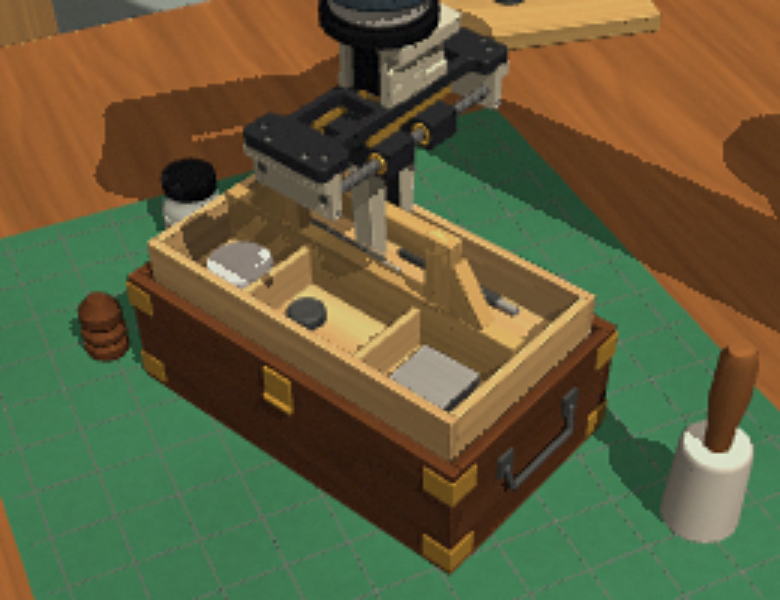

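The tray in the wrist image hasn't moved relative to the gripper (its end edge is still at row 25 and the setters haven't shifted), so there is no slip or tilt. I'll continue up another 78 mm.

>>> play_rows --rows '[{"translation": [0, -3, 0], "jaw": -1, "rotation": [0, 0, 0]}, {"translation": [0, -5, 0], "jaw": -1, "rotation": [0, 0, 0]}, {"translation": [0, -6, 0], "jaw": -1, "rotation": [0, 0, 0]}, {"translation": [0, -6, 0], "jaw": -1, "rotation": [0, 0, 0]}, {"translation": [0, -6, 0], "jaw": -1, "rotation": [0, 0, 0]}, {"translation": [0, -6, 0], "jaw": -1, "rotation": [0, 0, 0]}, {"translation": [0, -6, 0], "jaw": -1, "rotation": [0, 0, 0]}, {"translation": [0, -6, 0], "jaw": -1, "rotation": [0, 0, 0]}]'

```text
t: 7.88
eef_pos: [0.5506, -0.0876, 0.2206]
eef_rot: [[0.416, -0.0, 0.91], [-0.91, 0.0, 0.416], [-0.0, -1.0, -0.0]]
ft_force: [-0.4, -0.2, -8.6]
finger_gap: 0.0136
```

>>> play_rows --rows '[{"translation": [0, -6, 0], "jaw": -1, "rotation": [0, 0, 0]}, {"translation": [0, -6, 0], "jaw": -1, "rotation": [0, 0, 0]}, {"translation": [0, -6, 0], "jaw": -1, "rotation": [0, 0, 0]}, {"translation": [0, -6, 0], "jaw": -1, "rotation": [0, 0, 0]}, {"translation": [0, -5, 0], "jaw": -1, "rotation": [0, 0, 0]}, {"translation": [0, -3, 0], "jaw": -1, "rotation": [0, 0, 0]}, {"translation": [0, -2, 0], "jaw": -1, "rotation": [0, 0, 0]}, {"translation": [0, 0, 0], "jaw": -1, "rotation": [0, 0, 0]}]'

```text
t: 8.88
eef_pos: [0.5506, -0.0876, 0.2542]
eef_rot: [[0.415, 0.0, 0.91], [-0.91, 0.0, 0.415], [0.0, -1.0, 0.0]]
ft_force: [0.4, -0.1, -8.8]
finger_gap: 0.0135
```

>>> play_rows --rows '[{"translation": [0, 0, 0], "jaw": -1, "rotation": [0, 0, 0]}, {"translation": [0, 0, 0], "jaw": -1, "rotation": [0, 0, 0]}, {"translation": [0, 0, 0], "jaw": -1, "rotation": [0, 0, 0]}, {"translation": [0, 0, 0], "jaw": -1, "rotation": [0, 0, 0]}, {"translation": [0, 0, 0], "jaw": -1, "rotation": [0, 0, 0]}, {"translation": [0, 0, 0], "jaw": -1, "rotation": [0, 0, 0]}]'

```text
t: 9.62
eef_pos: [0.5506, -0.0876, 0.2542]
eef_rot: [[0.416, 0.0, 0.91], [-0.91, -0.0, 0.416], [0.0, -1.0, 0.0]]
ft_force: [-0.9, 1.0, -9.4]
finger_gap: 0.0132
```

Run:
```python
from bench import env
from h import *
np.set_printoptions(precision=4,suppress=True)
s=env.observe();R=np.array(s["eef_rot"]);print(s["t"],s["eef_pos"],R,s["finger_gap"],s["ft_force"],R.T@s["moment"],s["qd"])
c=env.read_camera("wrist");cv2.imwrite("pics/w6.png",c["pixels"][:,:,::-1])
c=env.read_camera("scene");cv2.imwrite("pics/s6.png",cv2.resize(c["pixels"][40:240,180:440,::-1],None,fx=3,fy=3))
```

```text
9.625 [ 0.5506 -0.0876  0.2542] [[ 0.4156  0.      0.9096]
 [-0.9096 -0.      0.4156]
 [ 0.     -1.      0.    ]] 0.013247093446059257 [-0.8581  1.0273 -9.4014] [ 0.049   0.0724 -0.0176] [-0.0068  0.0574  0.0505  0.014   0.0066  0.1111]
```

View pics/w6.png

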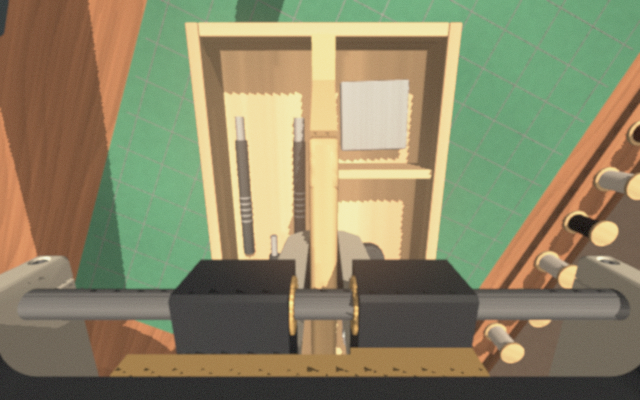

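View pics/s6.png

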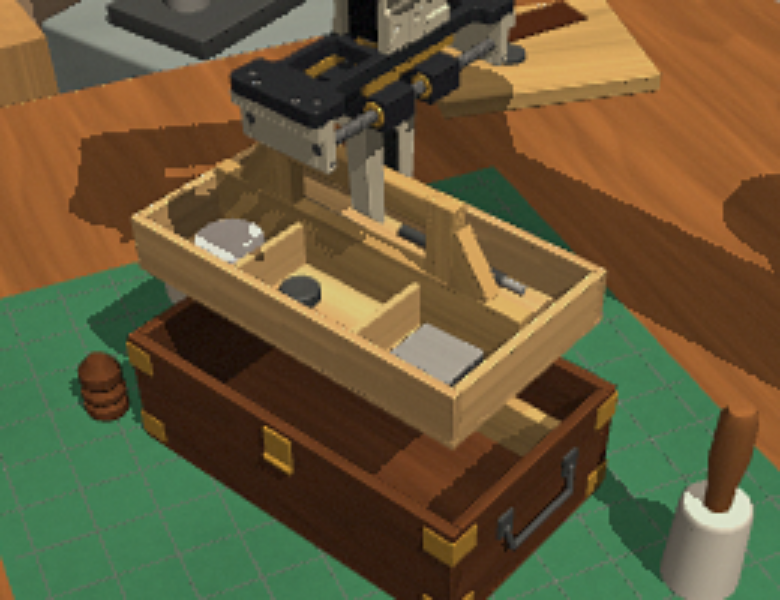

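The tray is held level and steady. Its underside is at about 0.174 m, 64 mm above the rim, and the wrist view is unchanged with all the parts in place.

```bash
python3 -c "
from bench import env
print(env.finish_job())"
```

```text
the job is handed in; nothing more can be done
None
```

The tray is out of the chest and held in the air over it, level and steady, for you to take. I handed the job in at about 9.7 s; no verdict is reported.

- **Grip:** I took the rail about 20 mm from its middle, towards the bench block, to match the balance point. The gripper was set to 60 N and stopped at a gap of about 13.5 mm on the 14 mm rail.
- **Height:** I lifted it straight up 119 mm from where the fingers closed. That puts the underside at about 0.174 m, roughly 64 mm above the rim.
- **Load and level:** The vertical load was about 9.4 N and the moments stayed within the sensor noise. In the wrist view the tray did not shift or tilt during the lift.
- **Parts and bystanders:** The last scene view showed the block, tin and anvil in place, with a setter end visible behind the rail. The wrist view showed the setters unmoved. The maul and slicker looked untouched. The jar was mostly hidden behind the tray, so I didn't see it clearly at the end, but nothing came near it.

**Disagreements:** The top and scene cameras differed by up to about 7 mm on the chest's position. Just above the rail, the fingers were also about 4 mm off centre. I corrected both from the wrist camera before closing the gripper. No other check failed.

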